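Close up the stationery box contents, stow the ink bottle and shut the lid

ROBOT

A 6-joint arm with a two-finger parallel gripper is mounted at the origin on the work surface; the furniture and walls round the work are solid. World frame = base frame: x ahead of the robot, y to its left, z up, the work surface at z = 0. Lengths are in m, angles in rad, forces in N, time in s.
With the tool pointing down it reaches from about 0.35 to 0.975 m from the base axis. Payload 17.4 kg.
Tool frame: the origin (TCP) lies on the centre line of the jaws, within the pads' length; the fingertips stand 8 mm ahead of it and the grasp point (between the pads) lies 11 mm behind it; z points along the fingers, y is the line along which they close (so a half turn about z gives the same grasp; the last joint's range is limited). The gripper opens to 85 mm and grips with 20 to 120 N. Pads are 22 mm wide; open, the fingers measure 114 mm over their backs; the gripper's body (76 mm by 85 mm) begins 54 mm behind the grasp point. The pads swing forward as they close: fully open they stand 13 mm farther back than shut.
Start: joints at [1.274, 0.116, 1.442, -0, 1.584, -0.038], TCP at [0.173, 0.653, 0.239] pointing down, gripper open.
Joint ranges: [-2.83, 2.83], [-0.83, 2.19], [0.07, 2.5], [-1.14, 4.28], [0.01, 3], [-2.97, 2.97]. Speed limits (rad/s): [1.89, 1.89, 2.22, 3.14, 3.14, 3.14].

INTERFACE

Orientations are given as [roll, pitch, yaw] about the fixed x, y, z axes, in that order (R = Rz(yaw) Ry(pitch) Rx(roll)).
In Python, from plant import monitor, viewer, workorder, nets gives the robot as it stands. The module is installed in compiled form; this text tells all that it offers.
- The arm moves only by the tool send_rows, never from a script. Its argument "rows" is a list of rows, each a list of 7 numbers: the shift along the tool's x, y, z in cm, then the turn, a rotation vector about the tool's x, y, z in rad, then the closure in counts, from 0 (fully open) to 255 (shut). In form: [[x, y, z, rx, ry, rz, claw], ...]. A call has 1 to 12 rows; each row shifts and turns the commanded pose from where the row before left it, along the tool's axes as they then stand; what a row does not reach is not made up. A row lasts 1/10 s, in which the tool goes at most 50 mm and 8.59 degrees, less where a joint would pass 70% of its speed; a pose out of reach is approached as far as the arm can. A call is refused whole if a number of a shift passes 5 or a number of a turn 0.15, either way. A call with a gripper value outside its range is refused whole. The fingers move at their own pace and stop on an object; "squeeze" is the grip in N (left out, the last holds). Time passes only in rows, so rows that do not move let the fingers close. It gives the time, the measured TCP pose, the force, the opening and the grip force at its end, in the units of the state.
- monitor.get_obs(): the state, without advancing time (a new reading comes with each control period).
- viewer.get_image(name): name is "scene" or "top" or "wrist"; returns the picture (480x640x3 uint8, red, green, blue); there is no depth.
- viewer.camera_model(name): a dict with "fx", "fy", "cx", "cy" (pixels), "distortion" ([k1, k2, p1, p2, k3] as OpenCV has them; the pictures are not rectified), "R" (3x3) and "t" (3): a world point X has camera coordinates R X + t. Camera axes: x right, y down, z forward; pixel columns grow to the right and rows downward; lengths in m; the calibration is good to about 2 mm. A picture is of the moment at which its call begins: read the wrist's pose just before it. camera_model takes no time and is no camera call; for the wrist camera it gives the pose at the moment of the call.
- workorder.job_done(): hands the job in; it is judged then, once.
Trained networks look in the newest picture that a camera, given by its name, has taken for a name from the list of things; names that differ only in an ending like _2 or _b are one class to them, and where a whole thing is asked for, a point or a joint stands for the part that bears it (a point fixed in the world has none). Each returns a list of dicts, best first, with "confidence" (0 to 1); they miss things now and then, are a little off and sometimes report something else, mostly with a low value. They report only what shows in the picture. A call takes as long as a camera call. They do not tell look-alikes from the thing itself.
- nets.silhouettes(target, camera): "mask" (480x640 bool, what is visible of it) and "rect" ([left, top, right, bottom] in pixels, round what is visible of it).
The state is a dict: "clock": time; "joints": joint angles; "qd": joint speeds; "joint_efforts": joint torques, N m; "eef_pos": TCP position; "ee_rot": TCP orientation; "wrist_force": force on the tool from outside, world axes, zero at the start; "moment": the same for the moment, N m; "finger_gap": finger opening in m; "grasp_force": force on a finger pad.
Only numpy, scipy, OpenCV 4.12 (cv2) and the standard library are available. Lean on these libraries where they do the work, as an engineer would, in place of code of your own. Each camera call takes 0.05 s, during which the arm holds its last target. There are 200 camera calls.

TASK

Put the ink bottle away in the open wooden stationery box and shut the lid. The things in the box have drifted apart, so slide them up together against the end they lie nearest, then set the bottle down gently, upright on the floor of the gap beside the card pack, with everything else still lying flat, and close the lid fully. Don't tip the bottle on the way, and leave the mug and the hand stamp where they are.

Things in the scene. Friction and masses are not known exactly. Their poses are not given: they have to be found in the camera images.
- stationery_box: Mahogany box, fixed, 178 x 241 x 91 mm with its lid shut. Origin: centre of its underside; x points from its front (brass catch, robot side) to the hinge side, y along its length, z up. Its hollow spans x -73 to 76 mm, y -112 to 112 mm; floor 9 mm above the desk, wall rims 62 mm, walls 8 mm thick; the shut lid leaves 72 mm over the floor.
- lid_hinge (a point): The hinge axis of the lid, at the middle of its length, at box x = 86 mm, 62 mm above the desk; the axis runs along the box's y.
- stationery_box_lid (a joint): Lid angle: 0 shut, 1.83 as found, leaning 15 degrees back past upright on its stop. A shallow tray 165 mm deep, 240 long, 27 thick, 0.22 kg. As found its free edge is 215 mm above the desk, its outer face there at box x = 155 mm (130 mm at half height). The hinge is nearly free: pushed from behind towards the robot to below about 1.3 rad, it falls shut within 1 s.
- ink_bottle_center (a point): Centre (half-way up) of the square dark-blue ink bottle with black cap, standing on the desk: body 54 x 54 mm with flat upright sides to about 35 mm and shoulders to 46 mm, round cap 32 mm across from 46 to 64 mm (its top); about 0.13 to 0.27 kg; the cap is fast. Site x and y are parallel to the body's sides, z up.
- index_cards_center (a point): Centre of the banded pack of index cards, 77 x 127 x 21 mm, lying flat in the box: its own y (the 127 mm side) runs along box x; 0.11 kg. Pushed level near the floor at the middle of this long side, cards, marker and calculator slide under 1 to 3 N; the force rises sharply once they are tight against the end.
- marker_center (a point): Centre of the white marker with black cap, 17 mm thick and 135 mm long, lying on the box floor between cards and calculator: its own y (length) runs along box x.
- calculator_center (a point): Centre of the dark pocket calculator, 118 x 72 x 11 mm, lying flat at the -y end of the box: its own x (118 mm) runs along box x.
- mug_center (a point): White mug of coffee, 83 mm wide, 117 mm long with its handle, 94 mm tall, standing on a leather coaster; the point is the middle of that length and height. To be left alone.
- red_stamp_center (a point): Centre of the hand stamp with dark red turned handle and wooden block, 24 x 48 x 69 mm, standing on the desk; to be left alone.
- gap_end (a point): Foot of the +y end wall inside the box, at box y = 112 mm, on the floor. From the -y end to here lie calculator, marker, index cards (all crosswise, with spare room between them), then the gap: 40 to 51 mm wide as found, about 58 mm once those three are pushed together against the -y end wall. The bottle needs 54 mm.
Things that resemble listed ones, but are neither listed nor needed, are in the scene too. What is shaped like the part that bears index_cards_center but blue is not meant.

How it is judged:
By the outcome, as a careful person would: the job done as asked, in the order asked, and still so for the second after the job is handed in, with the robot touching nothing.
It also fails if it takes over 66 s, if anything falls off the work surface, if the arm or the gripper's body presses on something with over 40 N, if the wrist force passes 120 N, or if a joint passes its speed limit or range.

## Working session

There is one attempt and no reset: what is moved stays moved. The work goes in short steps, Python scripts to look and compute and a tool call to move; the robot and the scene stay as the last step left them, time stands still between calls to the robot, and variables do not carry over. Pictures are saved under pics/ and viewed, at most 10 in all, crops included, and the job is handed in when it is done.

Besides the shell and the picture viewer there is one more tool, called after ">>>" as name(argument=value, ...), one argument or row to a line, values as JSON. send_rows: Moves the arm, as the interface text tells. Its arguments: {"type":"object","properties":{"rows":{"type":"array"},"squeeze":{"type":"number"}},"required":["rows"]}

```bash
mkdir -p pics; cat > h.py <<'E'
import numpy as np, cv2
from plant import monitor, viewer, workorder, nets
def cam(n):
    m=viewer.camera_model(n); K=np.array([[m['fx'],0,m['cx']],[0,m['fy'],m['cy']],[0,0,1.]]);return K,np.array(m['distortion'],float),np.array(m['R']),np.array(m['t'])
def back(n,uv,z,c=None):
    K,d,R,t=c or cam(n); p=cv2.undistortPoints(np.array(uv,float).reshape(-1,1,2),K,d).reshape(-1,2)
    r=np.c_[p,np.ones(len(p))]@R; o=-R.T@t; return o+r*((z-o[2])/r[:,2])[:,None]
def proj(n,X,c=None):
    K,d,R,t=c or cam(n); return cv2.projectPoints(np.array(X,float).reshape(-1,3),cv2.Rodrigues(R)[0],t,K,d)[0].reshape(-1,2)
def snap(n,name=None):
    im=viewer.get_image(n)
    if name: cv2.imwrite(f'pics/{name}.png',im[:,:,::-1])
    return im
E
python3 - <<'E'
from h import *
np.set_printoptions(precision=3,suppress=True)
a=snap('scene');b=snap('top')
cv2.imwrite('pics/a.png',b[:,:,::-1]);cv2.imwrite('pics/s.png',a[:,:,::-1])
for n in ['top','scene']:
  print(n,-cam(n)[2].T@cam(n)[3])
  for t in ['stationery_box','stationery_box_lid','ink_bottle_center','index_cards_center','marker_center','calculator_center','mug_center','red_stamp_center']:
    for r in nets.silhouettes(t,n)[:4]: print(n,t,round(r['confidence'],2),r['rect'],r['mask'].sum())
print(monitor.get_obs())
E
```

```text
top [-0.044  0.156  1.559]
top stationery_box 0.93 [163.8, 149.7, 293.6, 285.4] 7310
top stationery_box_lid 0.71 [162.0, 151.0, 267.5, 229.5] 4422
top ink_bottle_center 0.77 [319.0, 185.4, 336.3, 201.7] 387
top index_cards_center 0.83 [208.6, 221.6, 251.6, 274.0] 1339
top marker_center 0.55 [242.1, 213.7, 264.6, 259.9] 278
top calculator_center 0.82 [248.8, 207.7, 287.0, 255.0] 1047
top calculator_center 0.71 [163.9, 151.9, 295.5, 287.1] 7338
top mug_center 0.74 [390.2, 195.8, 434.0, 235.0] 1157
top mug_center 0.16 [245.8, 208.6, 285.7, 252.2] 1043
top red_stamp_center 0.61 [378.8, 159.7, 400.8, 175.3] 160
scene [-0.177 -0.603  0.766]
scene stationery_box 0.62 [244.0, 106.7, 389.5, 257.9] 10603
scene stationery_box_lid 0.63 [298.7, 104.2, 388.4, 209.3] 5808
scene ink_bottle_center 0.89 [378.2, 251.1, 410.5, 288.5] 809
scene ink_bottle_center 0.18 [454.4, 305.2, 480.8, 339.4] 493
scene index_cards_center 0.91 [172.8, 218.4, 228.2, 240.4] 590
scene index_cards_center 0.72 [274.4, 193.4, 325.9, 225.9] 1063
scene marker_center 0.74 [297.2, 209.9, 329.6, 232.2] 210
scene calculator_center 0.74 [300.7, 214.3, 340.4, 236.7] 326
scene mug_center 0.61 [380.3, 309.7, 429.9, 383.9] 2846
scene mug_center 0.41 [244.7, 105.8, 389.4, 263.3] 10479
scene red_stamp_center 0.64 [452.7, 305.9, 479.8, 335.2] 483
{'clock': 0.9, 'joints': array([ 1.274,  0.116,  1.442, -0.   ,  1.584, -0.038]), 'qd': array([-0.001,  0.002,  0.001, -0.   ,  0.001,  0.   ]), 'joint_efforts': array([  0.002, -73.174, -63.265,  -0.   ,   0.001,  -0.   ]), 'eef_pos': array([0.173, 0.653, 0.239]), 'ee_rot': array([3.141, 0.   , 2.883]), 'wrist_force': array([-0.141, -0.135,  0.268]), 'moment': array([ 0.051,  0.039, -0.04 ]), 'grasp_force': 0.0, 'finger_gap': 0.08502834781324105}
```

View pics/a.png

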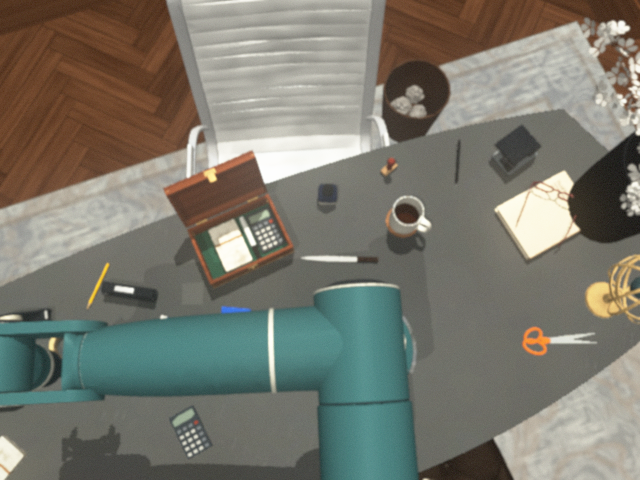

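View pics/s.png

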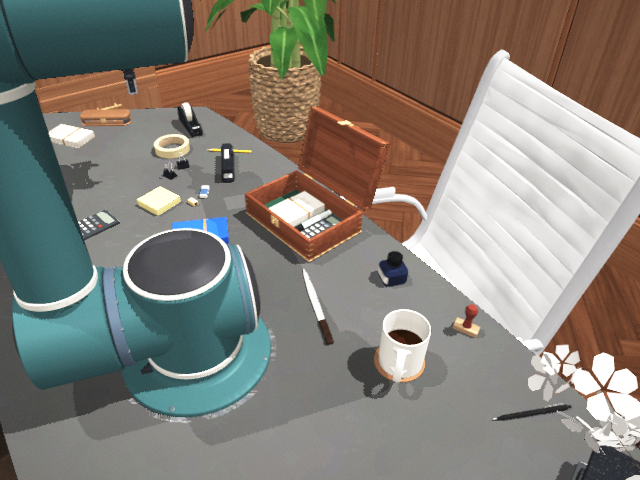

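```bash
python3 - <<'E'
from h import *
np.set_printoptions(precision=3,suppress=True)
im=cv2.imread('pics/a.png')
c=cv2.resize(im[140:300,150:350],(800,640),interpolation=cv2.INTER_CUBIC)[:600]
cv2.imwrite('pics/c.png',c)
P=back('top',[(212,285),(293,243),(190,233),(267,196)],0.062);print(P)
print(back('top',[(327.5,193.5)],0.04), back('top',[(389,168)],0.03), back('top',[(408,214)],0.09))
print(cam('wrist'), cam('top')[0])
E
```

```text
[[0.284 0.313 0.062]
 [0.319 0.076 0.062]
 [0.438 0.327 0.062]
 [0.467 0.099 0.062]]
[[ 0.425 -0.062  0.04 ]] [[ 0.44  -0.253  0.03 ]] [[ 0.283 -0.236  0.09 ]]
(array([[370.386,   0.   , 317.499],
       [  0.   , 370.386, 237.111],
       [  0.   ,   0.   ,   1.   ]]), array([-0.068,  0.   ,  0.   ,  0.   ,  0.   ]), array([[ 0.256,  0.967,  0.   ],
       [ 0.932, -0.247,  0.264],
       [ 0.256, -0.068, -0.964]]), array([-0.675, -0.034,  0.379])) [[577.35    0.    315.283]
 [  0.    577.35  232.01 ]
 [  0.      0.      1.   ]]
```

View pics/c.png

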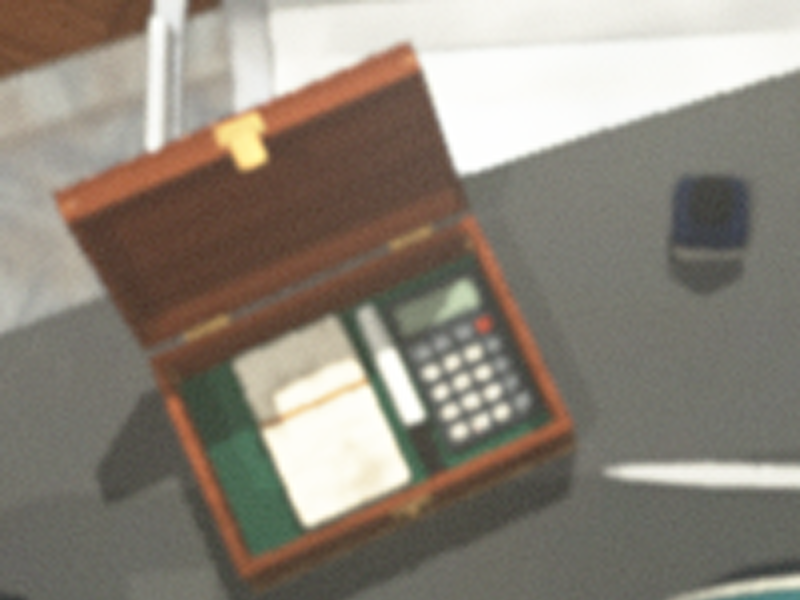

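```bash
cat >> h.py <<'E'
def plan(tp,yaw,n,claw=0,cur=None):
    o=monitor.get_obs(); p=np.array(cur[0] if cur else o['eef_pos']); y0=cur[1] if cur else o['ee_rot'][2]
    dy=(yaw-y0+np.pi)%(2*np.pi)-np.pi; d=(np.array(tp)-p)/n
    rows=[]
    for i in range(n):
        y=y0+dy*i/n; R=np.array([[np.cos(y),np.sin(y),0],[np.sin(y),-np.cos(y),0],[0,0,-1]])
        s=R.T@d*100; rows.append([round(float(v),2) for v in s]+[0,0,round(-dy/n,3),claw])
    print(rows)
E
python3 - <<'E'
from h import *
np.set_printoptions(precision=4,suppress=True)
from scipy.optimize import least_squares
uv=np.array([(211.2,285),(293,250),(267,194.5),(188,228)])
B=np.array([(-81,120.5,62),(-81,-120.5,62),(84,-120.5,62),(84,120.5,62)])/1000
def W(q,B): c,s=np.cos(q[2]),np.sin(q[2]); return np.c_[q[0]+c*B[:,0]-s*B[:,1],q[1]+s*B[:,0]+c*B[:,1],B[:,2]]
c=cam('top')
r=least_squares(lambda q:(proj('top',W(q,B),c)-uv).ravel(),[.375,.2,.14]);print(r.x,r.fun)
plan([.36,.23,.30],np.pi/2+r.x[2],12)
E
```

```text
[0.3759 0.2055 0.0759] [-1.7724  0.0203  0.7175 -1.7162  2.3757  0.1039 -1.2414  1.5178]
[[-2.41, -3.0, -0.51, 0, 0, np.float64(0.103), 0], [-2.71, -2.74, -0.51, 0, 0, np.float64(0.103), 0], [-2.97, -2.45, -0.51, 0, 0, np.float64(0.103), 0], [-3.21, -2.13, -0.51, 0, 0, np.float64(0.103), 0], [-3.41, -1.79, -0.51, 0, 0, np.float64(0.103), 0], [-3.58, -1.43, -0.51, 0, 0, np.float64(0.103), 0], [-3.7, -1.05, -0.51, 0, 0, np.float64(0.103), 0], [-3.79, -0.67, -0.51, 0, 0, np.float64(0.103), 0], [-3.84, -0.27, -0.51, 0, 0, np.float64(0.103), 0], [-3.85, 0.12, -0.51, 0, 0, np.float64(0.103), 0], [-3.82, 0.52, -0.51, 0, 0, np.float64(0.103), 0], [-3.74, 0.91, -0.51, 0, 0, np.float64(0.103), 0]]
```

>>> send_rows(
  rows=[
    [-2.4,-3.0,-0.5,0,0,0.1,100],
    [-2.7,-2.7,-0.5,0,0,0.1,255],
    [-3.0,-2.5,-0.5,0,0,0.1,255],
    [-3.2,-2.1,-0.5,0,0,0.1,255],
    [-3.4,-1.8,-0.5,0,0,0.1,255],
    [-3.6,-1.4,-0.5,0,0,0.1,255],
    [-3.7,-1.0,-0.5,0,0,0.1,255],
    [-3.8,-0.7,-0.5,0,0,0.1,255],
    [-3.8,-0.3,-0.5,0,0,0.1,255],
    [-3.8,0.1,-0.5,0,0,0.1,255],
    [-3.8,0.5,-0.5,0,0,0.1,255],
    [-3.7,0.9,-0.5,0,0,0.1,255],
  ],
)

```text
clock: 2.1
eef_pos: [0.3663, 0.2331, 0.2998]
ee_rot: [3.141, -0.0, 1.679]
wrist_force: [0.8, 0.4, 0.4]
finger_gap: 0.0002
grasp_force: 0.0
```

```bash
python3 - <<'E'
from h import *
np.set_printoptions(precision=4,suppress=True)
o=monitor.get_obs();print(o['clock'],o['eef_pos'],o['ee_rot'],o['finger_gap'])
im=snap('wrist','w1')
np.save('w1cam.npy',np.array(cam('wrist'),dtype=object),allow_pickle=True)
for t in ['stationery_box','index_cards_center','marker_center','calculator_center','ink_bottle_center']:
    for r in nets.silhouettes(t,'wrist')[:2]: print(t,round(r['confidence'],2),r['rect'],cv2.minAreaRect(np.argwhere(r['mask'])[:,::-1].astype(np.float32)))
E
```

```text
2.1 [0.3663 0.2331 0.2998] [ 3.1409 -0.0003  1.6789] 0.00022190280299389932
index_cards_center 0.64 [69.7, 51.3, 206.4, 174.6] ((134.80752563476562, 113.04936218261719), (127.96249389648438, 72.2533187866211), 30.618608474731445)
index_cards_center 0.58 [273.1, 157.1, 393.6, 231.8] ((333.5, 193.5), (71.0, 117.0), 90.0)
marker_center 0.58 [268.9, 234.1, 386.2, 251.6] ((326.5, 242.0), (14.0, 115.0), 90.0)
calculator_center 0.61 [283.0, 250.4, 381.6, 307.0] ((331.0430603027344, 277.224609375), (100.1788558959961, 57.577880859375), 3.1798300743103027)
```

View pics/w1.png

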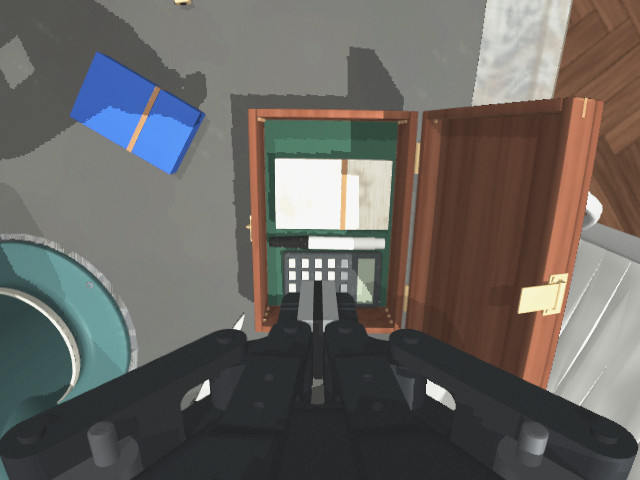

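```bash
cat >> h.py <<'E'
from scipy.optimize import least_squares
def W(q,B):
    B=np.atleast_2d(np.array(B,float))/1000; c,s=np.cos(q[2]),np.sin(q[2]); return np.c_[q[0]+c*B[:,0]-s*B[:,1],q[1]+s*B[:,0]+c*B[:,1],B[:,2]]
def inv(q,P):
    d=np.atleast_2d(P)[:,:2]-np.array(q[:2]); c,s=np.cos(q[2]),np.sin(q[2]); return np.c_[d[:,0]*c+d[:,1]*s,-d[:,0]*s+d[:,1]*c]*1000
E
python3 - <<'E'
from h import *
np.set_printoptions(precision=4,suppress=True)
c=cam('wrist')
uv=np.array([(249,110),(417,112),(256,331),(397,329)])
B=[(-81,120.5,62),(84,120.5,62),(-81,-120.5,62),(84,-120.5,62)]
r=least_squares(lambda q:(proj('',W(q,B),c)-uv).ravel(),[.375,.2,.08]);q=r.x;print(q,r.fun)
print('cards',inv(q,back('',[(273.5,158),(392.5,160),(275,231),(390,231)],.030,c)))
print('marker',inv(q,back('',[(269,237),(386,237),(384,250),(269,250)],.018,c)))
print('calc',inv(q,back('',[(285,253),(382,251)],.020,c)))
im=cv2.imread('pics/w1.png')
F=proj('',W(q,B+[(-73,112,9),(76,112,9),(-73,112,62),(76,112,62),(-73,-112,62),(76,-112,62)]),c)
z=cv2.resize(im[90:350,220:440],None,fx=3,fy=3)
for p in F: cv2.circle(z,tuple(int(v) for v in ((p-[220,90])*3)),4,(255,255,0),1)
cv2.imwrite('pics/w1c.png',cv2.resize(z[:600],None,fx=1,fy=1))
E
```

```text
[0.38   0.2089 0.0987] [-2.2556 -2.7086  1.1177 -1.8258 -1.737   1.5379  3.1355  5.2513]
cards [[-59.5538  70.7932]
 [ 68.4102  70.655 ]
 [-59.0973 -10.0888]
 [ 70.6872  -8.2215]]
marker [[-67.6026 -20.5062]
 [ 68.9431 -18.5542]
 [ 67.5857 -34.4654]
 [-67.9302 -36.3863]]
calc [[-48.9216 -39.1692]
 [ 64.9189 -35.1075]]
```

View pics/w1c.png

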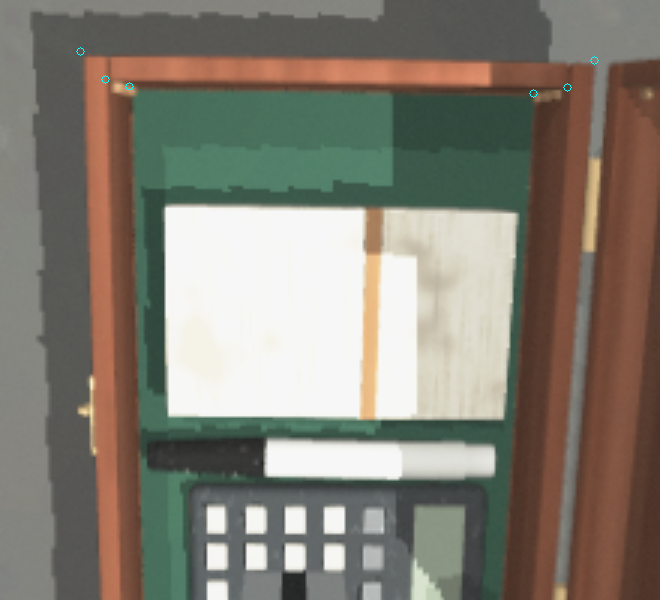

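```bash
python3 - <<'E'
from h import *
np.set_printoptions(precision=4,suppress=True)
K,d,R,t=cam('wrist')
uv=np.array([(249,109.3),(417.3,111.3),(264.3,121),(397,122.3)])
B=[(-81,120.5,62),(84,120.5,62),(-73,112,9),(76,112,9)]
def f(q):
    c=(K,d,R,t-R@np.array([0,0,q[3]]))
    return np.r_[(proj('',W(q,B),c)-uv).ravel(), 0.4*(inv(q,back('',[(254.3,290)],.062,c))[0,0]+81), q[3]*300]
r=least_squares(f,[.375,.2,.08,0]);q=r.x;print(q,r.fun)
c=(K,d,R,t-R@np.array([0,0,q[3]]))
print('cards',inv(q,back('',[(275,158.5),(392.5,160.5),(276,229),(388.5,229.5)],.030,c)))
print('marker',inv(q,back('',[(269,236),(385,239),(385,248),(269,246)],.018,c)))
np.save('q.npy',q[:3])
print(W(q,[0,85,0]))
plan(W(q,[4,86,200])[0],np.pi/2+q[2],4,255)
E
```

```text
[0.3813 0.2077 0.1035 0.0039] [-0.8249  0.1832  0.3226  0.1954 -0.1258 -0.2832  0.6442 -0.062  -0.1383
  1.1753]
cards [[-59.2425  71.7098]
 [ 68.3715  70.9407]
 [-59.604   -7.0755]
 [ 68.4345  -6.429 ]]
marker [[-69.3828 -18.6583]
 [ 67.3828 -21.0246]
 [ 68.0284 -32.1239]
 [-69.6935 -30.941 ]]
[[0.3725 0.2922 0.    ]]
[[1.42, 0.43, 2.48, 0, 0, np.float64(0.003), 255], [1.42, 0.43, 2.48, 0, 0, np.float64(0.003), 255], [1.43, 0.42, 2.48, 0, 0, np.float64(0.003), 255], [1.43, 0.42, 2.48, 0, 0, np.float64(0.003), 255]]
```

```bash
python3 - <<'E'
from h import *
q=np.load('q.npy'); plan(W(q,[4.5,91.5,100])[0],np.pi/2+q[2],5,255)
E
```

```text
[[1.25, 0.35, 3.98, 0, 0, np.float64(0.002), 255], [1.25, 0.35, 3.98, 0, 0, np.float64(0.002), 255], [1.25, 0.35, 3.98, 0, 0, np.float64(0.002), 255], [1.25, 0.35, 3.98, 0, 0, np.float64(0.002), 255], [1.25, 0.34, 3.98, 0, 0, np.float64(0.002), 255]]
```

>>> send_rows(
  rows=[
    [1.6,0.4,3,0,0,0,255],
    [1.6,0.4,4,0,0,0,255],
    [1.6,0.4,4,0,0,0,255],
    [1.4,0.5,4,0,0,0,255],
    [0,0,4,0,0,0,255],
    [0,0,1,0,0,0.01,255],
    [0,0,0,0,0,0,255],
  ],
)

```text
clock: 3.1
eef_pos: [0.3751, 0.2984, 0.0984]
ee_rot: [-3.139, 0.001, 1.674]
wrist_force: [0.2, -0.3, 1.1]
finger_gap: 0.0
grasp_force: 0.0
```

```bash
python3 - <<'E'
from h import *
np.set_printoptions(precision=4,suppress=True)
q=np.load('q.npy');o=monitor.get_obs();print(inv(q,o['eef_pos']),o['eef_pos'],o['ee_rot'][2]-np.pi/2-q[2],o['wrist_force'])
snap('wrist','w2')
E
```

```text
[[ 3.2007 90.8325]] [0.3751 0.2984 0.0984] -0.00036319635159352825 [ 0.2443 -0.2975  1.0575]
```

View pics/w2.png

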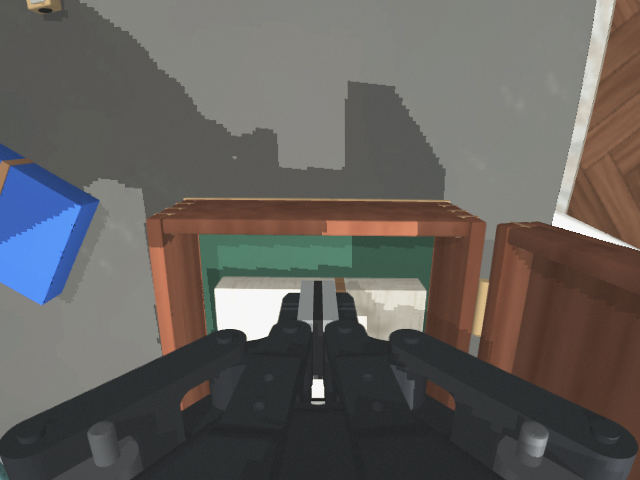

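>>> send_rows(
  rows=[
    [0.1,0.1,3,0,0,0,255],
    [0,0,2,0,0,0,255],
    [0,0,1,0,0,0,255],
    [0,0,0.8,0,0,0,255],
    [0,0,0.5,0,0,0,255],
    [0,0,0,0,0,0,255],
  ],
)

```text
clock: 3.75
eef_pos: [0.3772, 0.2993, 0.0267]
ee_rot: [3.141, -0.0, 1.673]
wrist_force: [0.1, 0.3, 0.3]
finger_gap: 0.0002
grasp_force: 0.0
```

>>> send_rows(
  rows=[
    [0,0,0.45,0,0,0,255],
    [-0.3,0,0,0,0,0,255],
    [-0.3,0,0,0,0,0,255],
    [-0.2,0,0,0,0,0,255],
    [-0.2,0,0,0,0,0,255],
    [-0.2,0,0,0,0,0,255],
    [-0.2,0,0,0,0,0,255],
    [-0.2,0,0,0,0,0,255],
  ],
)

```text
clock: 4.55
eef_pos: [0.3787, 0.2832, 0.0219]
ee_rot: [3.141, -0.0, 1.673]
wrist_force: [-0.1, 1.6, 0.7]
finger_gap: 0.0002
grasp_force: 0.7
```

>>> send_rows(
  rows=[
    [-0.2,0,0,0,0,0,255],
    [-0.2,0,0,0,0,0,255],
    [-0.1,0,0,0,0,0,255],
    [-0.1,0,0,0,0,0,255],
    [-0.1,0,0,0,0,0,255],
  ],
)

```text
clock: 5.05
eef_pos: [0.3793, 0.2763, 0.0218]
ee_rot: [3.142, -0.0, 1.673]
wrist_force: [1.3, 1.5, 0.0]
finger_gap: -0.0001
grasp_force: 0.7
```

>>> send_rows(
  rows=[
    [-0.1,0,0,0,0,0,255],
    [-0.1,0,0,0,0,0,255],
    [0,0,0,0,0,0,255],
  ],
)

```text
clock: 5.35
eef_pos: [0.3795, 0.2742, 0.0218]
ee_rot: [-3.142, 0.0, 1.673]
wrist_force: [-0.0, 0.9, 0.0]
finger_gap: -0.0001
grasp_force: 0.1
```

>>> send_rows(
  rows=[
    [-0.1,0,0,0,0,0,255],
    [-0.1,0,0,0,0,0,255],
  ],
)

```text
clock: 5.55
eef_pos: [0.3797, 0.2723, 0.0218]
ee_rot: [-3.142, -0.0, 1.673]
wrist_force: [0.4, 3.1, 0.1]
finger_gap: -0.0002
grasp_force: 1.5
```

>>> send_rows(
  rows=[
    [-0.1,0,0,0,0,0,255],
    [-0.1,0,0,0,0,0,255],
  ],
)

```text
clock: 5.75
eef_pos: [0.3802, 0.2709, 0.0221]
ee_rot: [3.141, -0.001, 1.673]
wrist_force: [1.6, 11.8, 1.5]
finger_gap: -0.0002
grasp_force: 5.7
```

>>> send_rows(
  rows=[
    [0.3,0,0,0,0,0,255],
    [0.6,0,0,0,0,0,255],
    [0,0,-3,0,0,0,255],
    [0,0,-5,0,0,0,255],
    [0,0,-5,0,0,0,0],
    [0,0,-5,0,0,0,0],
    [0,0,-5,0,0,0,0],
    [-3,0,-3,0,0,0,0],
    [-3,0,0,0,0,0,0],
    [0,0,0,0,0,0,0],
  ],
)

```text
clock: 6.75
eef_pos: [0.3855, 0.2179, 0.283]
ee_rot: [3.14, 0.0, 1.671]
wrist_force: [0.2, -0.3, -0.7]
finger_gap: 0.0847
grasp_force: 0.0
```

```bash
python3 - <<'E'
from h import *
np.set_printoptions(precision=4,suppress=True)
q=np.load('q.npy');o=monitor.get_obs();print(inv(q,o['eef_pos']),o['eef_pos'])
snap('wrist','w3');c=cam('wrist')
print(inv(q,[.3802,.2709]))
print(proj('',W(q,[(-73,112,9),(76,112,9),(-59,54,30),(68,54,30)]),c))
for t in ['index_cards_center','marker_center','calculator_center']:
    for r in nets.silhouettes(t,'wrist')[:2]:
        b=r['rect'];print(t,round(r['confidence'],2),b, inv(q,back('',[(b[0],b[1]),(b[2],b[1])],.03,c)).ravel())
plan([.425,-.12,.24],o['ee_rot'][2],9,0)
E
```

```text
[[5.2167 9.6944]] [0.3855 0.2179 0.283 ]
[[ 5.4309 62.9987]]
[[242.7    103.0403]
 [384.5244 102.3848]
 [255.0239 159.9685]
 [378.3255 159.4539]]
index_cards_center 0.98 [257.0, 158.2, 379.1, 239.0] [-56.8813  55.7769  68.7559  55.2735]
marker_center 0.75 [251.7, 230.5, 374.9, 244.6] [-66.0614 -20.9492  67.0768 -21.5164]
calculator_center 0.8 [264.1, 242.8, 370.7, 301.7] [-53.2017 -34.8408  62.9947 -35.3363]
calculator_center 0.36 [224.8, 53.7, 603.4, 437.8] [-84.4308 156.7481 295.5465 162.8375]
[[-3.81, 0.06, 0.46, 0, 0, np.float64(0.0), 0], [-3.81, 0.06, 0.46, 0, 0, np.float64(0.0), 0], [-3.81, 0.06, 0.46, 0, 0, np.float64(0.0), 0], [-3.81, 0.06, 0.46, 0, 0, np.float64(0.0), 0], [-3.81, 0.06, 0.46, 0, 0, np.float64(0.0), 0], [-3.81, 0.06, 0.46, 0, 0, np.float64(0.0), 0], [-3.81, 0.06, 0.46, 0, 0, np.float64(0.0), 0], [-3.81, 0.06, 0.46, 0, 0, np.float64(0.0), 0], [-3.81, 0.06, 0.46, 0, 0, np.float64(0.0), 0]]
```

View pics/w3.png

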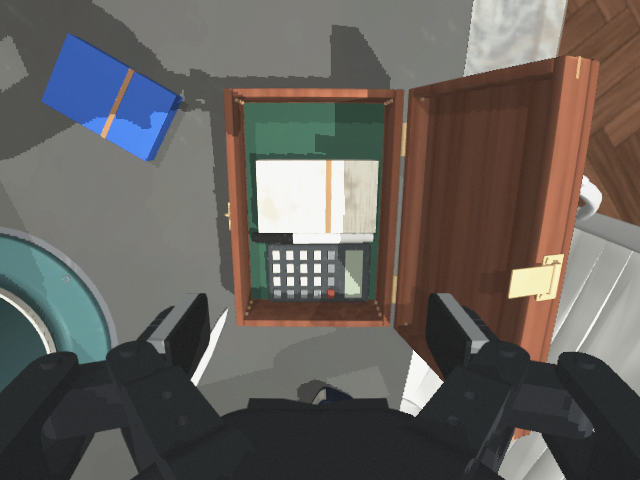

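>>> send_rows(
  rows=[
    [-3.8,0.1,0.4,0,0,0,0],
    [-3.8,0.1,0.4,0,0,0,0],
    [-3.8,0.1,0.4,0,0,0,0],
    [-3.8,0,0.5,0,0,0,0],
    [-3.8,0,0.5,0,0,0,0],
    [-3.8,0,0.5,0,0,0,0],
    [-3.8,0.1,0.5,0,0,0,0],
    [-3.8,0.1,0.5,0,0,0,0],
    [-3.8,0,0.5,0,0,0,0],
    [0,0,0,0,0,0,0],
  ],
)

```text
clock: 7.95
eef_pos: [0.425, -0.1226, 0.2382]
ee_rot: [-3.139, -0.0, 1.67]
wrist_force: [-0.0, 0.9, -0.3]
finger_gap: 0.0856
grasp_force: 0.0
```

```bash
python3 - <<'E'
from h import *
np.set_printoptions(precision=4,suppress=True)
o=monitor.get_obs();print(o['eef_pos'],o['ee_rot'])
im=snap('wrist');c=cam('wrist')
rr=[r for r in nets.silhouettes('ink_bottle_center','wrist')]
for r in rr: print(r['confidence'],r['rect'])
b=[int(v) for v in rr[0]['rect']]
x0,y0=max(b[0]-40,0),max(b[1]-40,0)
z=im[y0:b[3]+40,x0:b[2]+40]; print(x0,y0,z.shape)
cv2.imwrite('pics/b.png',cv2.resize(z,None,fx=4,fy=4,interpolation=cv2.INTER_CUBIC)[:600,:800,::-1])
E
```

```text
[ 0.425  -0.1226  0.2382] [-3.139  -0.0005  1.6701]
0.75 [299.0, 108.9, 369.0, 181.0]
259 68 (153, 150, 3)
```

View pics/b.png

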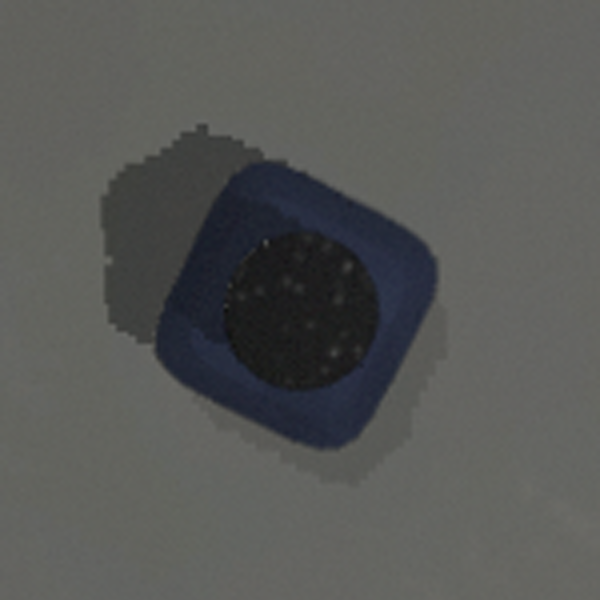

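```bash
python3 - <<'E'
from h import *
np.set_printoptions(precision=4,suppress=True)
c=cam('wrist');q=np.load('q.npy')
off=np.array([259,68])
f=lambda L,z:back('',np.array(L,float)/4+off,z,c)
P=f([(275,165),(420,235),(430,300),(355,435),(320,447),(180,372),(165,310),(240,175)],.033)
for i in (0,2,4,6): v=P[i+1]-P[i]; print(np.degrees(np.arctan2(v[1],v[0]))%90)
print('mid cap',f([(302,312)],.064))
m=nets.silhouettes('ink_bottle_center','wrist')[0]['mask']
ct=np.argwhere(m)[:,::-1]; Q=back('',ct,.033,c)[:,:2]
r=cv2.minAreaRect((Q*1000).astype(np.float32));print(r, 'q deg',np.degrees(q[2]),'toolyaw',np.degrees(monitor.get_obs()['ee_rot'][2]))
E
```

```text
71.08650056006248
67.4828095001994
67.81193833738672
65.76110237283692
mid cap [[ 0.4326 -0.06    0.064 ]]
((432.00360107421875, -59.41272735595703), (54.04172897338867, 54.552650451660156), 69.3671646118164) q deg 5.928847679880847 toolyaw 95.85687136409798
```

```bash
python3 - <<'E'
from h import *
plan([.432,-.0597,.13],np.radians(68.5),5,0)
E
```

```text
[[1.18, 0.26, 2.19, 0, 0, np.float64(0.095), 0], [1.19, 0.15, 2.19, 0, 0, np.float64(0.095), 0], [1.2, 0.03, 2.19, 0, 0, np.float64(0.095), 0], [1.2, -0.08, 2.19, 0, 0, np.float64(0.095), 0], [1.19, -0.2, 2.19, 0, 0, np.float64(0.095), 0]]
```

>>> send_rows(
  rows=[
    [1.2,0.3,2.2,0,0,0.095,0],
    [1.2,0.1,2.2,0,0,0.095,0],
    [1.2,0,2.2,0,0,0.095,0],
    [1.2,-0.1,2.2,0,0,0.095,0],
    [1.2,-0.2,2.2,0,0,0.095,0],
    [0,0,0,0,0,0,0],
    [0,0,0,0,0,0,0],
  ],
)

```text
clock: 8.8
eef_pos: [0.4313, -0.059, 0.1304]
ee_rot: [3.142, 0.0, 1.203]
wrist_force: [-0.6, 0.7, 0.4]
finger_gap: 0.0853
grasp_force: 0.0
```

```bash
python3 - <<'E'
from h import *
o=monitor.get_obs();print(o['eef_pos'],np.degrees(o['ee_rot'])); plan([.432,-.0597,.016],np.radians(68.5),4,0)
E
```

```text
[ 0.4313251  -0.05900467  0.13041175] [1.79996669e+02 5.07685965e-03 6.89039131e+01]
[[-0.01, 0.02, 2.86, 0, 0, np.float64(0.002), 0], [-0.01, 0.02, 2.86, 0, 0, np.float64(0.002), 0], [-0.01, 0.02, 2.86, 0, 0, np.float64(0.002), 0], [-0.01, 0.02, 2.86, 0, 0, np.float64(0.002), 0]]
```

Descend, then close gently.

>>> send_rows(
  rows=[
    [0,0.1,3,0,0,0.005,0],
    [0,0,3,0,0,0,0],
    [0,0,2.5,0,0,0,0],
    [0,0,2,0,0,0,0],
    [0,0,0.9,0,0,0,0],
    [0,0,0,0,0,0,0],
    [0,0,0,0,0,0,60],
  ],
  squeeze=30,
)

```text
clock: 9.5
eef_pos: [0.4329, -0.0604, 0.0172]
ee_rot: [3.14, -0.0, 1.194]
wrist_force: [0.5, 0.6, 0.5]
finger_gap: 0.0736
grasp_force: 0.0
```

>>> send_rows(
  rows=[
    [0,0,0,0,0,0,90],
    [0,0,0,0,0,0,140],
    [0,0,0,0,0,0,255],
    [0,0,0,0,0,0,255],
    [0,0,0,0,0,0,255],
  ],
  squeeze=30,
)

```text
clock: 10.0
eef_pos: [0.4329, -0.0604, 0.0172]
ee_rot: [3.14, -0.0, 1.193]
wrist_force: [-2.6, 0.8, 7.7]
finger_gap: 0.0523
grasp_force: 30.9
```

```bash
python3 - <<'E'
from h import *
q=np.load('q.npy');o=monitor.get_obs();print(inv(q,o['eef_pos']))
p=o['eef_pos']+[0,0,.17]
plan(W(q,[2,83,180])[0],np.pi/2+q[2],11,255,(p,o['ee_rot'][2]))
E
```

```text
[[  23.61991657 -271.92610771]]
[[2.77, -1.67, 0.07, 0, 0, np.float64(-0.044), 255], [2.84, -1.54, 0.07, 0, 0, np.float64(-0.044), 255], [2.9, -1.42, 0.07, 0, 0, np.float64(-0.044), 255], [2.96, -1.29, 0.07, 0, 0, np.float64(-0.044), 255], [3.02, -1.16, 0.07, 0, 0, np.float64(-0.044), 255], [3.07, -1.03, 0.07, 0, 0, np.float64(-0.044), 255], [3.11, -0.89, 0.07, 0, 0, np.float64(-0.044), 255], [3.14, -0.76, 0.07, 0, 0, np.float64(-0.044), 255], [3.17, -0.62, 0.07, 0, 0, np.float64(-0.044), 255], [3.2, -0.48, 0.07, 0, 0, np.float64(-0.044), 255], [3.21, -0.34, 0.07, 0, 0, np.float64(-0.044), 255]]
```

>>> send_rows(
  rows=[
    [0,0,-0.5,0,0,0,255],
    [0,0,-1.5,0,0,0,255],
    [0,0,-2.5,0,0,0,255],
    [0,0,-3,0,0,0,255],
    [0,0,-3,0,0,0,255],
    [0,0,-3,0,0,0,255],
    [0,0,-2.5,0,0,0,255],
    [0,0,-1,0,0,0,255],
  ],
)

```text
clock: 10.8
eef_pos: [0.4327, -0.0603, 0.1888]
ee_rot: [3.138, -0.001, 1.193]
wrist_force: [-0.1, 0.4, -2.2]
finger_gap: 0.0525
grasp_force: 32.2
```

>>> send_rows(
  rows=[
    [1.4,-0.8,0,0,0,-0.022,255],
    [2.8,-1.6,0,0,0,-0.044,255],
    [2.9,-1.5,0,0,0,-0.044,255],
    [2.9,-1.3,0,0,0,-0.044,255],
    [3.0,-1.2,0,0,0,-0.044,255],
    [3.0,-1.1,0,0,0,-0.044,255],
    [3.1,-1.0,0,0,0,-0.044,255],
    [3.1,-0.8,0,0,0,-0.044,255],
    [3.2,-0.7,0,0,0,-0.044,255],
    [3.2,-0.6,0.2,0,0,-0.044,255],
    [3.2,-0.4,0.3,0,0,-0.044,255],
    [1.6,-0.2,0.2,0,0,-0.022,255],
  ],
)

```text
clock: 12.0
eef_pos: [0.3722, 0.292, 0.1778]
ee_rot: [-3.14, 0.0, 1.68]
wrist_force: [0.0, -0.6, -1.9]
finger_gap: 0.0522
grasp_force: 32.2
```

```bash
python3 - <<'E'
from h import *
q=np.load('q.npy');o=monitor.get_obs();print(inv(q,o['eef_pos']),o['eef_pos'],o['ee_rot'][2]-np.pi/2-q[2])
plan(W(q,[2,82.5,110])[0],np.pi/2+q[2],4,255)
E
```

```text
[[-0.32124624 84.82052994]] [0.37222457 0.29201098 0.17780596] 0.0058303546534188705
[[-0.06, 0.06, 1.7, 0, 0, np.float64(0.001), 255], [-0.06, 0.06, 1.7, 0, 0, np.float64(0.001), 255], [-0.06, 0.06, 1.7, 0, 0, np.float64(0.001), 255], [-0.06, 0.06, 1.7, 0, 0, np.float64(0.001), 255]]
```

>>> send_rows(
  rows=[
    [-0.1,0.1,1,0,0,0.005,255],
    [-0.1,0.1,2,0,0,0,255],
    [0,0,2,0,0,0,255],
    [0,0,1,0,0,0,255],
    [0,0,0,0,0,0,255],
  ],
)

```text
clock: 12.5
eef_pos: [0.3748, 0.2875, 0.1171]
ee_rot: [-3.139, 0.001, 1.671]
wrist_force: [0.1, 0.2, -1.0]
finger_gap: 0.0523
grasp_force: 32.2
```

```bash
python3 - <<'E'
from h import *
np.set_printoptions(precision=2,suppress=True)
q=np.load('q.npy');o=monitor.get_obs();print(inv(q,o['eef_pos']),o['eef_pos'],o['ee_rot']-[0,0,np.pi/2+q[2]],o['moment'])
snap('wrist','w4');c=cam('wrist')
b=inv(q,o['eef_pos'])[0]; z=o['eef_pos'][2]*1000-17
print('wall foot',proj('',W(q,[(-73,112,9),(76,112,9),(-73,112,62),(76,112,62)]),c))
print('bottle cap, +y bottom edge, +y edge 35',proj('',W(q,[(b[0],b[1],z+64),(b[0],b[1]+16,z+64),(b[0],b[1]+27,z),(b[0],b[1]+27,z+35)]),c))
print('cards edge',proj('',W(q,[(-59,53.5,30),(68,53.5,30)]),c))
im=cv2.imread('pics/w4.png')
cv2.imwrite('pics/w4c.png',cv2.resize(im[130:430,120:520],None,fx=2,fy=2))
E
```

```text
[[ 1.82 80.08]] [0.37 0.29 0.12] [-3.14  0.   -0.  ] [0.05 0.02 0.04]
wall foot [[204.82 191.25]
 [428.38 190.45]
 [175.54 205.86]
 [457.11 204.87]]
bottle cap, +y bottom edge, +y edge 35 [[316.37 381.75]
 [316.09 331.75]
 [316.63 232.52]
 [316.32 258.79]]
cards edge [[224.12 285.14]
 [418.73 284.5 ]]
```

View pics/w4c.png

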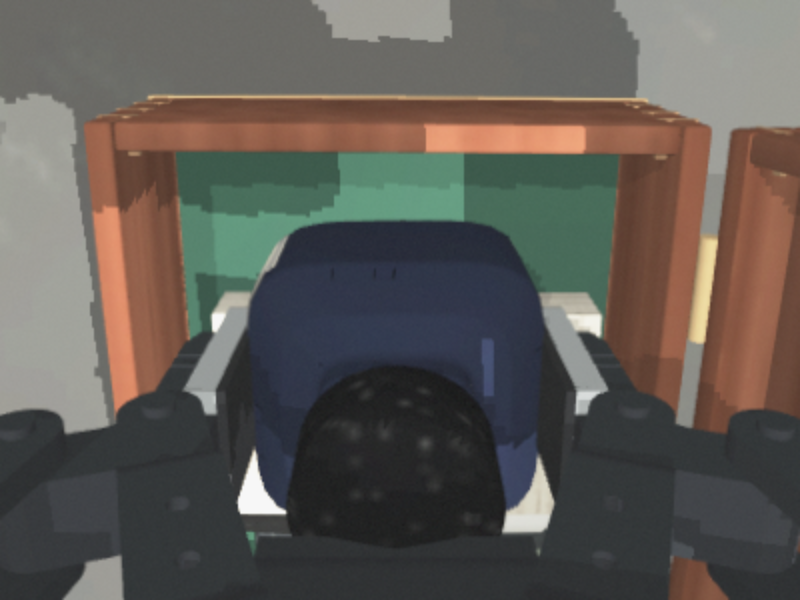

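```bash
python3 - <<'E'
from h import *
np.set_printoptions(precision=1,suppress=True)
q=np.load('q.npy');o=monitor.get_obs();c=cam('wrist')
b=inv(q,o['eef_pos'])[0]; z=o['eef_pos'][2]*1000-17
for s in (-3,0,3):
  for dz in (0,-3):
    y=b[1]+s;zz=z+dz
    print(s,dz,'cap foot/top',proj('',W(q,[(b[0],y+16,zz+46),(b[0],y+16,zz+64)]),c)[:,1],'bottom',proj('',W(q,[(b[0],y+27,zz),(b[0],y+27,zz+2),(b[0],y+25,zz)]),c)[:,1],
     'bottom/side corner cols',proj('',W(q,[(b[0]-27,y,zz+35),(b[0]+27,y,zz+35)]),c)[:,0],'-y far top', proj('',W(q,[(b[0],y-27,zz+35)]),c)[:,1])
E
```

```text
-3 0 cap foot/top [312.4 343. ] bottom [239.3 240.6 243.8] bottom/side corner cols [242.5 393.6] -y far top [401.5]
-3 -3 cap foot/top [308.1 337.2] bottom [237.4 238.7 241.9] bottom/side corner cols [244.1 392. ] -y far top [396.2]
0 0 cap foot/top [303.7 333.2] bottom [232.5 233.7 237.1] bottom/side corner cols [242.  394.1] -y far top [394.9]
0 -3 cap foot/top [299.6 327.6] bottom [230.8 231.9 235.2] bottom/side corner cols [243.6 392.5] -y far top [389.7]
3 0 cap foot/top [294.9 323.1] bottom [225.6 226.8 230.2] bottom/side corner cols [241.4 394.6] -y far top [388.3]
3 -3 cap foot/top [291.  317.7] bottom [224.  225.1 228.5] bottom/side corner cols [243. 393.] -y far top [383.2]
```

>>> send_rows(
  rows=[
    [0.3,0,0,0,0,0,255],
    [0.25,0,0,0,0,0,255],
    [0,0,1.5,0,0,0,255],
    [0,0,2,0,0,0,255],
    [0,0,1.5,0,0,0,255],
    [0,0,1,0,0,0,255],
    [0,0,0,0,0,0,255],
  ],
)

```text
clock: 13.25
eef_pos: [0.3742, 0.2935, 0.0572]
ee_rot: [-3.14, 0.001, 1.672]
wrist_force: [-1.0, -0.1, -2.1]
finger_gap: 0.0521
grasp_force: 32.2
```

```bash
python3 - <<'E'
from h import *
np.set_printoptions(precision=2,suppress=True)
q=np.load('q.npy');o=monitor.get_obs();print(inv(q,o['eef_pos']),o['eef_pos'],o['ee_rot']-[0,0,np.pi/2+q[2]],o['moment'])
im=snap('wrist')[:,:,::-1];c=cam('wrist')
b=inv(q,o['eef_pos'])[0]; z=o['eef_pos'][2]*1000-17
print('wall foot',proj('',W(q,[(-73,112,9),(76,112,9),(-73,112,z),(76,112,62)]),c)[:,1])
for s in (-4,-3,-2): y=b[1]+s; print(s,proj('',W(q,[(b[0],y+16,z+46),(b[0],y+16,z+64),(b[0],y+27,z),(b[0],y+27,z+2)]),c)[:,1])
print('cards edge',proj('',W(q,[(-59,53.5,30),(68,53.5,30)]),c))
cv2.imwrite('pics/w5c.png',cv2.resize(im[130:430,120:520],None,fx=2,fy=2))
E
```

```text
[[ 1.82 86.06]] [0.37 0.29 0.06] [-3.14  0.   -0.  ] [ 0.05  0.02 -0.04]
wall foot [219.57 218.77 235.32 249.25]
-4 [314.3  344.83 241.42 242.72]
-3 [311.47 341.61 239.19 240.46]
-2 [308.61 338.37 236.94 238.19]
cards edge [[196.39 342.23]
 [448.74 341.53]]
```

View pics/w5c.png

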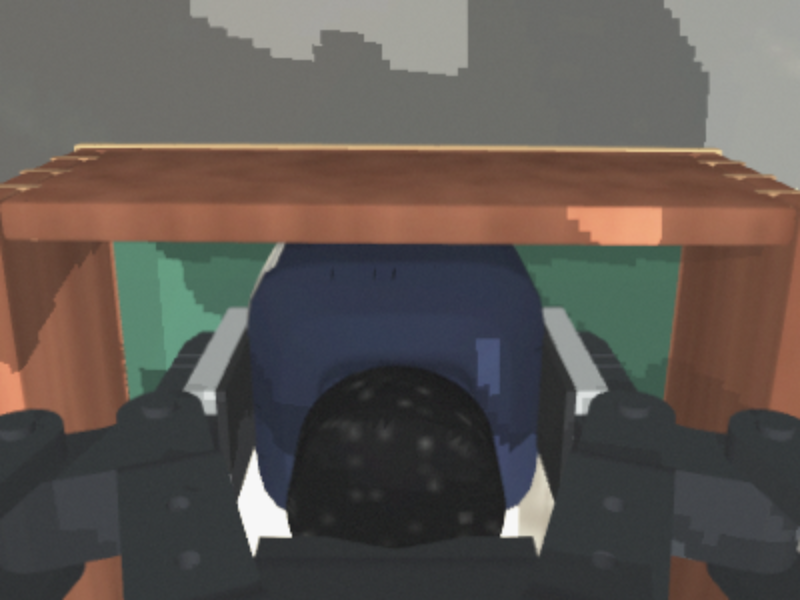

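>>> send_rows(
  rows=[
    [0,0,0.6,0,0,0,255],
    [0,0,0.6,0,0,0,255],
    [0,0,0.4,0,0,0,255],
    [0,0,0,0,0,0,255],
  ],
)

```text
clock: 13.7
eef_pos: [0.3745, 0.2938, 0.0422]
ee_rot: [-3.141, 0.0, 1.672]
wrist_force: [0.6, 0.5, -1.6]
finger_gap: 0.0528
grasp_force: 32.2
```

>>> send_rows(
  rows=[
    [0,0,0.4,0,0,0,255],
    [0,0,0.4,0,0,0,255],
    [0,0,0.3,0,0,0,255],
    [0,0,0.2,0,0,0,255],
    [0,0,0,0,0,0,255],
  ],
)

```text
clock: 14.2
eef_pos: [0.3747, 0.2938, 0.0295]
ee_rot: [-3.141, 0.0, 1.672]
wrist_force: [0.0, -0.2, -1.6]
finger_gap: 0.0524
grasp_force: 32.2
```

>>> send_rows(
  rows=[
    [0,0,0.1,0,0,0,255],
    [0,0,0.1,0,0,0,255],
    [0,0,0.1,0,0,0,255],
    [0,0,0,0,0,0,255],
  ],
)

```text
clock: 14.6
eef_pos: [0.3748, 0.2938, 0.0267]
ee_rot: [-3.142, 0.0, 1.672]
wrist_force: [0.4, -0.3, -1.5]
finger_gap: 0.0522
grasp_force: 32.2
```

>>> send_rows(
  rows=[
    [0,0,0.05,0,0,0,255],
    [0,0,0.05,0,0,0,255],
    [0,0,0,0,0,0,255],
  ],
)

```text
clock: 14.9
eef_pos: [0.3749, 0.2939, 0.0263]
ee_rot: [3.142, -0.0, 1.672]
wrist_force: [-4.0, -2.4, 5.6]
finger_gap: 0.0526
grasp_force: 32.7
```

>>> send_rows(
  rows=[
    [0,0,0,0,0,0,70],
    [0,0,0,0,0,0,40],
    [0,0,0,0,0,0,0],
    [0,0,0,0,0,0,0],
    [0,0,0,0,0,0,0],
  ],
)

```text
clock: 15.4
eef_pos: [0.3748, 0.2939, 0.0258]
ee_rot: [3.142, -0.0, 1.672]
wrist_force: [-0.1, 0.8, 0.4]
finger_gap: 0.0857
grasp_force: 0.0
```

>>> send_rows(
  rows=[
    [0,0,-1,0,0,0,0],
    [0,0,-2,0,0,0,0],
    [0,0,-4,0,0,0,0],
    [0,0,-5,0,0,0,0],
    [0,0,-5,0,0,0,0],
    [0,0,-5,0,0,0,0],
    [-3,0,-3,0,0,0,0],
    [-4,0,0,0,0,0,0],
    [-2,0,0,0,0,0,0],
    [0,0,0,0,0,0,0],
  ],
)

```text
clock: 16.4
eef_pos: [0.3839, 0.2025, 0.2771]
ee_rot: [3.14, -0.0, 1.669]
wrist_force: [-0.5, 0.2, 0.0]
finger_gap: 0.0853
grasp_force: 0.0
```

```bash
python3 - <<'E'
from h import *
np.set_printoptions(precision=2,suppress=True)
q=np.load('q.npy');o=monitor.get_obs();b=inv(q,o['eef_pos'])[0];print(b,o['eef_pos'])
snap('wrist','w6');c=cam('wrist')
for t,z in [('ink_bottle_center',.044),('index_cards_center',.03),('marker_center',.02),('calculator_center',.02)]:
    for r in nets.silhouettes(t,'wrist')[:1]:
        m=np.argwhere(r['mask'])[:,::-1]; print(t,r['confidence'],r['rect'],cv2.minAreaRect(inv(q,back('',m,z,c)).astype(np.float32)))
plan(W(q,[185,20,255])[0],o['ee_rot'][2],6,255)
E
```

```text
[ 2.08 -5.44] [0.38 0.2  0.28]
ink_bottle_center 0.91 [288.3, 84.4, 344.0, 140.0] ((2.223257064819336, 84.83101654052734), (52.17708969116211, 53.26632308959961), 89.73379516601562)
index_cards_center 0.85 [35.3, 13.6, 183.1, 146.6] ((-204.69422912597656, 116.6446533203125), (77.71043395996094, 131.48672485351562), 59.04816818237305)
marker_center 0.7 [251.5, 217.2, 380.3, 233.4] ((-0.5323486328125, -33.094547271728516), (12.957938194274902, 135.1459503173828), 88.86845397949219)
calculator_center 0.8 [268.7, 233.6, 374.4, 292.1] ((5.714298248291016, -74.56906127929688), (118.08177947998047, 71.930419921875), 0.3159332573413849)
[[0.39, 3.05, 0.35, 0, 0, np.float64(0.001), 255], [0.39, 3.05, 0.35, 0, 0, np.float64(0.001), 255], [0.39, 3.05, 0.35, 0, 0, np.float64(0.001), 255], [0.39, 3.05, 0.35, 0, 0, np.float64(0.001), 255], [0.39, 3.05, 0.35, 0, 0, np.float64(0.001), 255], [0.4, 3.05, 0.35, 0, 0, np.float64(0.001), 255]]
```

```bash
python3 - <<'E'
from h import *
np.set_printoptions(precision=3,suppress=True)
q=np.load('q.npy')
a=cv2.imread('pics/a.png');s=cv2.imread('pics/s.png')
for y in (-60,0,60):
  for x in (175,200):
    for z in (180,300):
      X=W(q,[x,y,z]);pt,ps=proj('top',X)[0],proj('scene',X)[0];print(x,y,z,X,pt,ps,a[int(pt[1]),int(pt[0])],s[int(ps[1]),int(ps[0])])
# armrest triangulation
def ray(n,uv):
    K,d,R,t=cam(n);p=cv2.undistortPoints(np.array([[uv]],float),K,d)[0,0];return -R.T@t,R.T@np.r_[p,1]
for u,v in [((195,130),(385,192)),((377,140),(415,240))]:
    o1,d1=ray('top',u);o2,d2=ray('scene',v);k=np.linalg.lstsq(np.c_[d1,-d2],o2-o1,rcond=None)[0];print(o1+k[0]*d1,o2+k[1]*d2)
E
```

```text
175 -60 180 [[0.562 0.166 0.18 ]] [226.977 156.831] [374.676 143.604] [242 247 248] [ 40  59 104]
175 -60 300 [[0.562 0.166 0.3  ]] [219.82  137.352] [379.322  94.947] [181 191 193] [ 55  77 126]
200 -60 180 [[0.586 0.169 0.18 ]] [223.077 148.658] [381.883 140.218] [235 241 242] [ 84 122 215]
200 -60 300 [[0.586 0.169 0.3  ]] [215.622 128.571] [386.953  91.924] [160 171 172] [ 66  98 157]
175 0 180 [[0.555 0.226 0.18 ]] [205.366 166.37 ] [356.366 134.186] [164 174 175] [ 37  54 101]
175 0 300 [[0.555 0.226 0.3  ]] [196.325 147.606] [359.662  86.339] [154 163 163] [ 54  77 124]
200 0 180 [[0.58  0.228 0.18 ]] [201.532 158.12 ] [363.579 130.989] [168 180 186] [ 79 117 213]
200 0 300 [[0.58  0.228 0.3  ]] [192.205 138.735] [367.304  83.496] [233 238 237] [ 56  85 139]
175 60 180 [[0.549 0.285 0.18 ]] [183.553 176.001] [339.022 125.283] [168 174 176] [ 37  54 102]
175 60 300 [[0.549 0.285 0.3  ]] [172.592 157.968] [341.111  78.244] [161 173 179] [ 55  79 126]
200 60 180 [[0.574 0.288 0.18 ]] [179.788 167.674] [346.229 122.261] [147 160 168] [219 253 255]
200 60 300 [[0.574 0.288 0.3  ]] [168.554 149.008] [348.749  75.565] [ 59  82 121] [ 50  74 122]
[ 0.776  0.232 -0.045] [ 0.717  0.265 -0.073]
[ 0.454 -0.198  0.236] [ 0.375 -0.154  0.194]
```

>>> send_rows(
  rows=[
    [0.2,3.3,0,0,0,0,255],
    [0.2,3.3,0,0,0,0,255],
    [0.2,3.3,0,0,0,0,255],
    [0,3.3,0,0,0,0,255],
    [0,3.3,0,0,0,0,255],
    [0,3.3,0,0,0,0,255],
    [0,0,1,0,0,0,255],
    [0,0,3,0,0,0,255],
    [0,0,3,0,0,0,255],
    [0,0,1.2,0,0,0,255],
    [0,0,0,0,0,0,255],
  ],
)

```text
clock: 17.75
eef_pos: [0.5793, 0.2306, 0.192]
ee_rot: [-3.139, 0.001, 1.673]
wrist_force: [0.2, 0.3, -0.3]
finger_gap: 0.0007
grasp_force: 0.0
```

>>> send_rows(
  rows=[
    [0,-1.5,0,0,0,0,255],
    [0,-1.5,0,0,0,0,255],
    [0,-1.5,0,0,0,0,255],
    [0,-1.0,0,0,0,0,255],
    [0,-1.0,0,0,0,0,255],
  ],
)

```text
clock: 18.25
eef_pos: [0.5163, 0.2243, 0.1972]
ee_rot: [3.136, -0.001, 1.672]
wrist_force: [5.9, 1.1, 24.1]
finger_gap: -0.0004
grasp_force: 12.8
```

>>> send_rows(
  rows=[
    [0,-1,0,0,0,0,255],
    [0,-1,0,0,0,0,255],
    [0,-1,0,0,0,0,255],
    [0,-1,0,0,0,0,255],
    [0,-1,0,0,0,0,255],
    [0,-1,0,0,0,0,255],
    [0,-1,0,0,0,0,255],
    [0,0,0,0,0,0,255],
  ],
)

```text
clock: 19.05
eef_pos: [0.445, 0.2166, 0.1939]
ee_rot: [3.142, -0.0, 1.672]
wrist_force: [1.0, -0.3, 0.2]
finger_gap: 0.0002
grasp_force: 0.0
```

>>> send_rows(
  rows=[
    [0,0,-3,0,0,0,255],
    [0,0,-3,0,0,0,255],
    [0,0,-3,0,0,0,255],
    [-3,0,0,0,0,0,255],
    [-4,0,0,0,0,0,255],
    [-4,0,0,0,0,0,255],
    [-4,0,0,0,0,0,255],
    [-4,0,0,0,0,0,255],
    [0,0,0,0,0,0,255],
    [0,0,0,0,0,0,255],
  ],
)

```text
clock: 20.05
eef_pos: [0.4653, 0.0269, 0.2837]
ee_rot: [-3.141, -0.0, 1.67]
wrist_force: [0.8, 0.5, -0.9]
finger_gap: -0.0
grasp_force: 0.0
```

```bash
python3 - <<'E'
from h import *
np.set_printoptions(precision=2,suppress=True)
q=np.load('q.npy');o=monitor.get_obs();print(inv(q,o['eef_pos']),o['clock'])
snap('wrist','e1');snap('scene','e2');snap('top','e3')
for cm in ('wrist','scene','top'):
  for t in ('stationery_box','stationery_box_lid','ink_bottle_center','mug_center','red_stamp_center','index_cards_center'):
    for r in nets.silhouettes(t,cm)[:1]: print(cm,t,round(r['confidence'],2),r['rect'])
  P=proj(cm,W(q,[(x,y,z) for x in (-85,86) for y in (-120,120) for z in (0,91)]));print(P.min(0),P.max(0))
E
```

```text
[[  64.84 -188.44]] 20.05
wrist stationery_box 0.63 [138.8, 3.9, 346.2, 138.8]
wrist stationery_box_lid 0.66 [139.6, 0.0, 336.4, 139.9]
wrist mug_center 0.52 [151.7, 354.6, 199.6, 411.8]
[ 126.26 -179.47] [344.56 137.34]
scene stationery_box 0.66 [243.5, 163.0, 364.4, 261.8]
scene stationery_box_lid 0.56 [247.4, 159.4, 358.8, 240.7]
scene mug_center 0.82 [378.7, 310.3, 430.0, 382.9]
scene red_stamp_center 0.64 [455.5, 305.7, 479.9, 336.7]
scene index_cards_center 0.73 [186.7, 214.4, 232.3, 242.8]
[241.33 159.24] [364.06 263.11]
top stationery_box 0.64 [187.4, 192.4, 295.5, 286.0]
top stationery_box_lid 0.89 [185.6, 194.8, 292.6, 282.5]
top mug_center 0.56 [390.8, 196.8, 431.8, 234.0]
top red_stamp_center 0.64 [379.8, 159.8, 400.8, 176.6]
top index_cards_center 0.69 [216.5, 304.2, 253.2, 359.8]
[182.63 188.33] [293.68 289.26]
```

```bash
python3 - <<'E'
from h import *
q=np.load('q.npy');o=monitor.get_obs();plan(W(q,[-50,0,140])[0],o['ee_rot'][2],6,255)
E
```

```text
[[3.12, -1.92, 2.4, 0, 0, np.float64(-0.0), 255], [3.12, -1.92, 2.4, 0, 0, np.float64(-0.0), 255], [3.12, -1.92, 2.4, 0, 0, np.float64(-0.0), 255], [3.12, -1.92, 2.4, 0, 0, np.float64(-0.0), 255], [3.12, -1.92, 2.4, 0, 0, np.float64(-0.0), 255], [3.12, -1.92, 2.4, 0, 0, np.float64(-0.0), 255]]
```

>>> send_rows(
  rows=[
    [3.1,-1.9,2.4,0,0,0,255],
    [3.1,-1.9,2.4,0,0,0,255],
    [3.1,-1.9,2.4,0,0,0,255],
    [3.1,-1.9,2.4,0,0,0,255],
    [3.1,-1.9,2.4,0,0,0,255],
    [3.1,-1.9,2.4,0,0,0,255],
    [0,0,2,0,0,0,255],
    [0,0,1,0,0,0,255],
    [0,0,0.5,0,0,0,255],
    [0,0,0,0,0,0,255],
  ],
)

```text
clock: 22.1
eef_pos: [0.3333, 0.2007, 0.1049]
ee_rot: [-3.141, 0.0, 1.671]
wrist_force: [0.0, -0.0, 0.6]
finger_gap: -0.0
grasp_force: 0.0
```

>>> send_rows(
  rows=[
    [0,0,0.2,0,0,0,255],
    [0,0,0.2,0,0,0,255],
    [0,0,0.1,0,0,0,255],
  ],
)

```text
clock: 22.4
eef_pos: [0.3332, 0.201, 0.1001]
ee_rot: [3.141, -0.0, 1.671]
wrist_force: [0.2, 0.5, 0.0]
finger_gap: 0.0004
grasp_force: 0.0
```

>>> send_rows(
  rows=[
    [0,0,0.1,0,0,0,255],
    [0,0,0.05,0,0,0,255],
  ],
)

```text
clock: 22.6
eef_pos: [0.333, 0.2012, 0.0983]
ee_rot: [3.141, -0.0, 1.672]
wrist_force: [-0.8, 0.5, 0.3]
finger_gap: 0.0003
grasp_force: 0.0
```

>>> send_rows(
  rows=[
    [0,0,-1,0,0,0,255],
    [0,0,-4,0,0,0,255],
    [0,0,-5,0,0,0,255],
    [0,0,-3,0,0,0,255],
    [0,0,0,0,0,0,255],
    [0,0,0,0,0,0,255],
  ],
)

```text
clock: 23.2
eef_pos: [0.333, 0.2013, 0.229]
ee_rot: [3.14, -0.001, 1.672]
wrist_force: [-0.1, -0.2, -1.2]
finger_gap: 0.0002
grasp_force: 0.0
```

```bash
python3 -c "
from h import *
print(workorder.job_done())"
```

```text
the job is handed in; nothing more can be done
None
```

I pushed the calculator, marker and cards up tight against the -y end, set the ink bottle upright on the floor of the gap, closed the lid and handed the job in at 23.2 s; the hand-in returned no verdict. The lid's height was checked by bringing the fingertips down to it, and the mug and stamp show where they stood.

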